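# Lift a flat sample dish onto its stand with a lifter

## Task

Pick up the lifter, slide its blade under the flat round sample dish (the V-shaped stop holds the dish back) and lift the dish on the blade without touching it with the gripper or arm. Carry it without tipping it to the black slotted stand and set it down gently, centred on the two ledges: the slot lets the blade drop through and leave by the open front. Finally lay the lifter flat on the bench, well clear of the stand, and leave the bottle, beaker and box alone.

Things in the scene. Friction and masses are not known exactly. Their poses are not given: they have to be found in the camera images.
- dish: closed flat round aluminium dish, 130 mm diameter, 22 mm high, 0.15 to 0.3 kg, too wide for the gripper. Origin: centre of its underside, z up. Its flat foot is 108 mm across; from there the underside slopes up to the full diameter at 7 mm height, so a blade can run in under it. It lies on the bench a few mm to 20 mm in front of the stop
- lifter: spatula, flat steel blade and raised black handle, flat on the bench, handle towards the robot, 0.24 kg. Origin: underside of the blade's rear edge, middle; x forward to the front edge, z up. Blade x 0 to 100 mm, 56 mm wide, 3 mm thick. A neck at x 0 to 4, 22 mm wide, rises to the handle, a bar from x -96 to +4, 24 mm wide, z 36 to 60
- lifter_grip (a point): middle of the handle where to grip it firmly, about 60 N (fingers close across its 24 mm width): 45 mm behind the blade's rear edge, 145 mm behind its front edge, 48 mm above the blade's underside; axes as the lifter's
- lifter_tip (a point): middle of the blade's front edge, at its underside
- stop: two dark steel bars fixed to the bench, 60 mm long, 12 mm thick, 20 mm high, forming a V that opens to its -x side, towards the robot. Origin: on the bench, where the dish's centre is when the dish touches both bars; x points into the V (the direction in which to push the blade). A blade may run on to 45 mm past the origin without touching the bars
- stand: black stand fixed to the bench, 158 mm long (x), 162 wide (y): two ledges along x, tops 50 mm up, 8 thick, 76 mm slot between them, empty below down to the bench; outside each ledge a lip 10 mm higher (146 between lips); far end (+x) closed by a 60 mm high wall, inner face at x +75; -x end, towards the robot, open. Origin: on the bench below the middle of the ledges, z up
- stand_seat (a point): the middle of the slot at the height of the ledges' tops (50 mm above the stand's origin), where the centre of the dish's underside belongs; axes as the stand's
- bottle: capped amber bottle, bystander, 66 mm diameter, 140 mm high; origin at the centre of its base
- beaker: empty glass beaker, bystander, 80 mm diameter, 90 mm high; origin at the centre of its base
- tipbox: white box, bystander, 120 x 85 x 60 mm; origin at the centre of its base

How it is judged:
On the way:
1. the dish is lifted clear of the bench, lying on the lifter (height (world z) of dish above 0.03 m and contact force between dish and lifter above 0.5 N and contact force between dish and stand below 0.1 N), for 0.2 s.
At the end, for the whole second after the job is handed in: dish level (0.06 rad) on both ledges, centre within 20 mm of the seat's middle, underside within 4 mm of ledge height, at rest, free of the lifter; lifter flat on the bench (within 8 mm, 0.1 rad), at rest, blade's rear and front edge middles over 80 mm from the seat's middle (horizontal distance between dish and stand_seat below 0.02 m and z of dish in the frame of stand_seat between -0.004 and 0.004 m and angle between dish's own z axis and vertical below 0.06 rad and linear speed of each of dish, lifter below 0.02 m/s and contact force between dish and lifter below 0.05 N and height (world z) of lifter between -0.008 and 0.008 m and angle between lifter's own z axis and vertical below 0.1 rad and horizontal distance between each of lifter_tip, lifter and stand_seat above 0.08 m); the robot touches nothing.
It fails at once if the gripper or arm touches the dish (contact force between dish and the fingers above 0.5 N or contact force between dish and the arm above 0.5 N).
It fails at once if the dish is tipped by more than 0.4 rad (angle between dish's own z axis and vertical above 0.4 rad).
It fails at once if the dish is dropped or thrown onto the stand (faster than 0.4 m/s within 100 mm of its middle) (distance between dish and stand_seat below 0.1 m and linear speed of dish above 0.4 m/s).
It fails at once if the bottle, beaker or box is moved by more than 30 mm (distance of any of bottle, beaker, tipbox from where it was at the start of the episode above 0.03 m).
It also fails if it takes over 72 s, if anything falls off the work surface, if the arm or the gripper's body presses on something with over 40 N, if the wrist force passes 120 N, or if a joint passes its speed limit or range.

## Robot

A 7-joint arm with a two-finger parallel gripper is mounted at the origin on the work surface. World frame = base frame: x ahead of the robot, y to its left, z up, the work surface at z = 0. Lengths are in m, angles in rad, forces in N, time in s.
With the tool pointing down it reaches from about 0.4 to 0.75 m from the base axis. Payload 19.5 kg.
Tool frame: the origin (TCP) lies midway between the tips of the shut fingers; the grasp point (between the pads) lies 19 mm behind it; z points along the fingers, y is the line along which they close (so a half turn about z gives the same grasp; the last joint's range is limited). The gripper opens to 85 mm and grips with 20 to 120 N. Pads are 22 mm wide; open, the fingers measure 114 mm over their backs; the gripper's body (76 mm by 85 mm) begins 54 mm behind the grasp point. The pads swing forward as they close: fully open they stand 13 mm farther back than shut.
Start: joints at [1.104, 0.707, -0.028, 1.485, 0.022, 0.951, -0.075], TCP at [0.237, -0.524, 0.231] pointing down, gripper open.
Joint ranges: [-2.71, 2.71], [-0.32, 2.16], [-1.57, 1.52], [0, 2.45], [-1.46, 4.6], [0, 2.02], [-2.83, 2.83]. Speed limits (rad/s): [1.89, 1.89, 2.57, 2.57, 3.01, 3.01, 3.01].

## Interface

Orientations are given as a unit quaternion [x, y, z, w].
In Python, from cell import r gives the robot as it stands.
- The arm moves only by the shell command python3 drive.py 'ROWS' [FORCE]. ROWS is rows parted by semicolons, their numbers by spaces, 1 to 10 of them, each of 7 numbers: a rotation vector rx, ry, rz in rad, then dx, dy, dz in m, then the opening from 0.0 (shut) to 1.0 (fully open); each row is the pose to reach, as a shift and turn from the pose commanded when the command began, along the tool's axes at that moment; what a row does not reach only later rows make up. A row lasts 1/12 s, in which the tool goes at most 0.0417 m and 0.125 rad, less where a joint would pass 70% of its speed; a pose out of reach is approached as far as the arm can. The fingers move at their own pace and stop on an object; FORCE is the grip in N (left out, the last holds). Time passes only in rows, so rows that do not move let the fingers close. It prints the time, the measured TCP pose, the force, the opening and the grip force at its end.
- r.get_state(): the state, without advancing time (a new reading comes with each control period).
- r.capture(name): name is "side" or "top"; returns a dict with "img" (384x512x3 uint8, red, green, blue), "mtx" (3x3 intrinsics, pixels), "world_from_camera" (4x4, takes a point from camera to world coordinates). Camera axes: x right, y down, z forward; pixel columns grow to the right and rows downward; lengths in m; the calibration is good to about 2 mm. A picture is of the moment at which its call begins. There is no depth.
- r.close_job(): hands the job in; it is judged then, once.
The state is a dict: "t": time; "qpos": joint angles; "dq": joint speeds; "effort": joint torques, N m; "eef_pos": TCP position; "tcp_rot": TCP orientation; "ft_force": force on the tool from outside, world axes, zero at the start; "wrist_torque": the same for the moment, N m; "gripper_width": opening from 0.0 (shut) to 1.0 (fully open); "finger_force": force on a finger pad.
Only numpy, scipy, OpenCV 4.12 (cv2) and the standard library are available. Lean on these libraries where they do the work, as an engineer would, in place of code of your own. Each camera call takes 0.05 s, during which the arm holds its last target. There are 200 camera calls.

## Working session

There is one attempt and no reset: what is moved stays moved. The work goes in short steps, Python scripts to look and compute and a shell command to move; the robot and the scene stay as the last step left them, time stands still between calls to the robot, and variables do not carry over. Pictures are saved under pics/ and viewed, at most 10 in all, crops included, and the job is handed in when it is done.

```bash
ls; mkdir -p pics; python3 - <<'E'
from cell import r
import cv2,numpy as np
for n in("top","side"):
    c=r.capture(n); cv2.imwrite(f"pics/{n}0.png",cv2.cvtColor(c["img"],cv2.COLOR_RGB2BGR)); print(c["mtx"].round(1).tolist(),c["world_from_camera"].round(3).tolist())
s=r.get_state(); print(s["t"],s["eef_pos"],s["tcp_rot"],s["gripper_width"],s["ft_force"])
E
```

```text
cell.py
drive.py
pics
[[363.1, 0.0, 254.1], [0.0, 363.1, 189.1], [0.0, 0.0, 1.0]] [[0.015, -0.986, 0.168, 0.341], [-1.0, -0.013, 0.018, -0.011], [-0.016, -0.168, -0.986, 1.416], [0.0, 0.0, 0.0, 1.0]]
[[397.5, 0.0, 256.3], [0.0, 397.5, 192.0], [0.0, 0.0, 1.0]] [[0.983, -0.134, 0.129, 0.42], [-0.186, -0.737, 0.65, -0.819], [0.008, -0.662, -0.749, 0.99], [0.0, 0.0, 0.0, 1.0]]
0.1 [ 0.23689284 -0.52367347  0.23089679] [ 9.77523605e-01  2.10825446e-01 -1.11745404e-04 -4.69834606e-04] 0.9960963171193931 [ 0.38050398  0.66613776 -0.34505514]
```

View pics/top0.png

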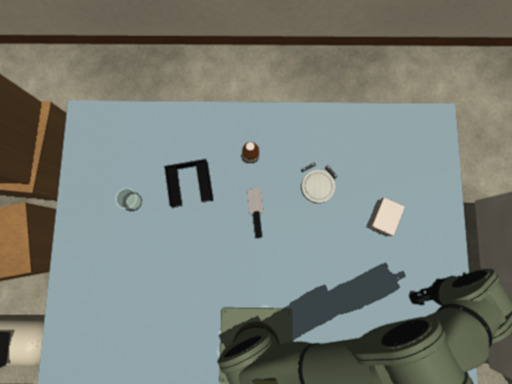

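View pics/side0.png

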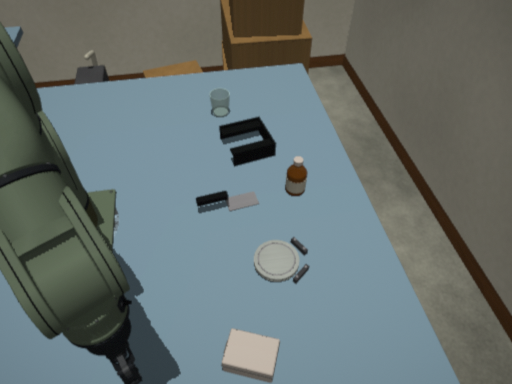

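The top view shows the stand near (190,183), the lifter (255,212), the dish (318,186) with the stop bars at (308,167) and (331,172), the bottle (250,150), the beaker (129,200) and the box (387,217). The side view shows the same objects. I'll zoom in next.

```bash
cat > h.py <<'E'
from cell import r
import cv2,numpy as np
def world(c,px,z):
    px=np.atleast_2d(px).astype(float); T=c["world_from_camera"]
    d=np.c_[px,np.ones(len(px))]@np.linalg.inv(c["mtx"]).T@T[:3,:3].T
    return T[:3,3]+d*((np.broadcast_to(z,len(px))-T[2,3])/d[:,2])[:,None]
def proj(c,P):
    P=np.atleast_2d(P); T=np.linalg.inv(c["world_from_camera"])
    q=(P@T[:3,:3].T+T[:3,3])@c["mtx"].T
    return q[:,:2]/q[:,2:]
def crop(c,x,y,w,h,k,name,pts=None):
    im=cv2.resize(c["img"][y:y+h,x:x+w],None,fx=k,fy=k,interpolation=cv2.INTER_CUBIC)[...,::-1].copy()
    if pts is not None:
        for col,P in pts:
            q=(proj(c,P)-[x,y]+.5)*k; cv2.polylines(im,[q.round().astype(int)],False,col,1)
    cv2.imwrite(f"pics/{name}.png",im)
E
python3 - <<'E'
from h import *
c=r.capture("top"); crop(c,155,140,200,105,4,"topc"); np.save("/tmp/t.npy",c["img"])
c=r.capture("side"); crop(c,190,110,140,180,3.3,"sidec")
E
```

```text
(no output)
```

View pics/topc.png

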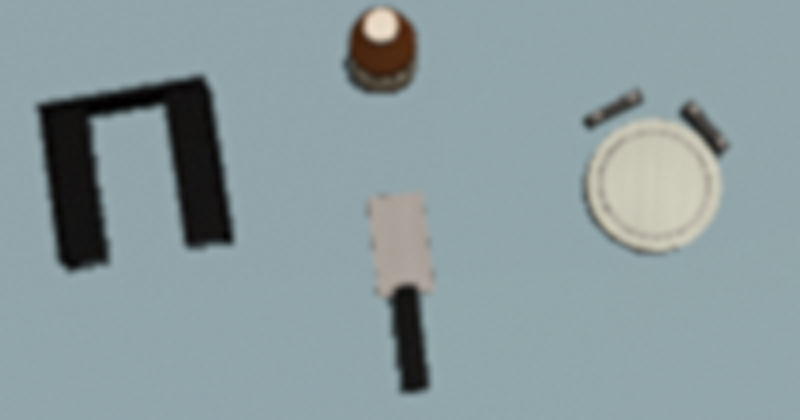

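View pics/sidec.png

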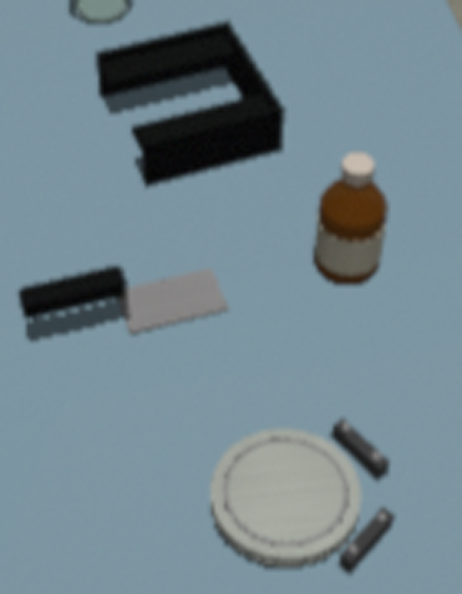

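The crops give these positions:
- **Top crop:** blade corners at about (370,198), (424,193), (434,290) and (378,296); handle end at (414,390); dish centre at (654,185); bars at (613,108) and (705,127); stand corners at (40,104), (205,78), (233,243) and (70,268).
- **Side crop:** it agrees with the top crop.

Next I'll fit silhouettes in both views.

```bash
cat > fit.py <<'E'
from h import *
from scipy.optimize import minimize
K=6
def box(x0,x1,y0,y1,z0,z1): return np.array([[x,y,z] for x in(x0,x1) for y in(y0,y1) for z in(z0,z1)])
def disc(rad,z): a=np.linspace(0,2*np.pi,60); return np.c_[rad*np.cos(a),rad*np.sin(a),0*a+z]
def place(P,p): c,s=np.cos(p[2]),np.sin(p[2]); return P@np.array([[c,s,0],[-s,c,0],[0,0,1]])+[p[0],p[1],p[3] if len(p)==4 else 0]
def black(h): return h[...,2]<45
def render(c,parts,roi):
    x,y,w,h=roi; m=np.zeros((h*K,w*K),np.uint8)
    for P in parts:
        q=((proj(c,P)-[x,y]+.5)*K*16-8).round().astype(np.int32)
        cv2.fillConvexPoly(m,cv2.convexHull(q),1,shift=4)
    return m
def fit(cams,seg,model,p0,R=.16,only=("top","side"),center=(0,0,0)):
    data=[]
    for n in only:
        c=cams[n]; q=proj(c,[p0[0]+center[0],p0[1]+center[1],center[2]])[0]; k=c["mtx"][0,0]/1.25*R
        roi=(int(q[0]-k),int(q[1]-k),int(2*k),int(2*k)); x,y,w,h=roi
        im=cv2.resize(c["img"][y:y+h,x:x+w],None,fx=K,fy=K,interpolation=cv2.INTER_CUBIC)
        data.append((c,roi,seg(cv2.cvtColor(im,cv2.COLOR_RGB2HSV).astype(int))))
    def cost(p): return sum(1-((m:=render(c,model(p),roi)>0)&s).sum()/((m|s).sum()+1) for c,roi,s in data)/len(data)
    S=np.vstack([p0]+[np.array(p0)+np.eye(len(p0))[i]*(.012 if i!=2 else .12) for i in range(len(p0))])
    o=minimize(cost,p0,method="Nelder-Mead",options=dict(initial_simplex=S,xatol=2e-4,fatol=1e-4))
    o=minimize(cost,o.x,method="Nelder-Mead",options=dict(initial_simplex=S-S[0]+o.x,xatol=2e-4,fatol=1e-4))
    return o.x,o.fun
blade=[box(0,.1,-.028,.028,0,.003)]
handle=[box(-.096,.004,-.012,.012,.036,.060)]
stand=[box(-.079,.079,.038,.073,.042,.05),box(-.079,.079,-.073,-.038,.042,.05),box(-.079,.079,.073,.081,0,.06),box(-.079,.079,-.081,-.073,0,.06),box(.075,.079,-.081,.081,0,.06)]
dish=[np.vstack([disc(.054,0),disc(.065,.007),disc(.065,.022)])]
L=lambda parts:(lambda p:[place(P,p) for P in parts])
E
python3 - <<'E'
from fit import *
C={n:r.capture(n) for n in("top","side")}
g=world(C["top"],[[155+x/4,140+y/4] for x,y in [(404,292),(654,185),(613,108),(705,127),(135,175)]],[.0,.01,.02,.02,.05]);print(g.round(3))
pale=lambda h:(h[...,2]>135)&(h[...,1]<60)
for i in [(404-155*0,0)]: pass
h=cv2.cvtColor(C["top"]["img"],cv2.COLOR_RGB2HSV); print("blade",h[200,256],"dish",h[186,318],"rim",h[186,332],"bench",h[220,290],"bar",h[167,308],h[172,331],"stand",h[183,175])
print("dish",fit(C,lambda h:(h[...,0]<80)&(h[...,2]>90),lambda p:[place(dish[0],[p[0],p[1],0])],[*g[1,:2]],.1))
bl=lambda h:((h[...,0]<25)|(h[...,0]>140))&(h[...,2]>100)
for o in(("top",),("side",),("top","side")):
    print("blade",o,fit(C,bl,L(blade),[g[0,0],g[0,1],0.1],.12,o,center=(.05,0,0)))
    print("handle",o,fit(C,black,L(handle),[g[0,0],g[0,1],0.1],.12,o,center=(-.05,0,.05)))
    print("stand",o,fit(C,black,L(stand),[g[4,0],g[4,1],0.15],.16,o))
def bars(p): # x,y,yaw,half angle(direction of tangent points), slide
    out=[]
    for s in(1,-1):
        b=box(.065,.077,-.03+s*p[4],.03+s*p[4],0,.02); a=p[2]+s*p[3]
        out.append(place(b,[p[0],p[1],a]))
    return out
gray=lambda h:(h[...,2]<110)
for yaw in(-.3,-.1):print("stop",fit(C,gray,bars,[g[1,0]+.01,g[1,1],yaw,.7,0],.13))
E
```

```text
[[ 0.487  0.006  0.   ]
 [ 0.595 -0.237  0.01 ]
 [ 0.67  -0.197  0.02 ]
 [ 0.652 -0.286  0.02 ]
 [ 0.591  0.266  0.05 ]]
blade [ 13  21 170] dish [ 28  23 204] rim [ 22  25 181] bench [ 94  38 170] bar [15 25 62] [20 26 58] stand [ 0 13 20]
dish (array([ 0.59602419, -0.23425044]), np.float64(0.061478844859979176))
blade ('top',) (array([0.48745941, 0.0064141 , 0.13876007]), np.float64(0.13566126344493257))
handle ('top',) (array([0.48824405, 0.00826053, 0.13707961]), np.float64(0.2625793466480879))
stand ('top',) (array([0.59549345, 0.26637834, 0.18810965]), np.float64(0.16626207700150508))
blade ('side',) (array([0.48594243, 0.00662831, 0.13214213]), np.float64(0.26693925233644855))
handle ('side',) (array([0.48865575, 0.00505175, 0.08400792]), np.float64(0.4723198061780739))
stand ('side',) (array([0.59396139, 0.26508931, 0.18179997]), np.float64(0.1575675014845087))
blade ('top', 'side') (array([0.4858269 , 0.00613876, 0.14819848]), np.float64(0.20233141917481479))
handle ('top', 'side') (array([0.4888268 , 0.00584228, 0.09771039]), np.float64(0.36900037815119463))
stand ('top', 'side') (array([0.59500126, 0.26625432, 0.19792744]), np.float64(0.16206878683478393))
stop (array([ 6.09553045e-01, -2.31961100e-01, -1.85764000e-01,  6.93519855e-01,
        2.81773313e-05]), np.float64(0.3505824055202893))
stop (array([ 6.09225060e-01, -2.32349697e-01, -1.82302637e-01,  7.03114796e-01,
       -1.16504969e-04]), np.float64(0.34901230872591943))
```

Both views agree:
- Lifter at (0.487, 0.0065), yaw 0.135
- Dish at (0.596, -0.234)
- Stop at (0.6095, -0.232), yaw -0.185
- Stand at (0.595, 0.266), yaw 0.19

Next is the move to a point above the handle.

```bash
cat > go.py <<'E'
import sys,numpy as np
from cell import r
from scipy.spatial.transform import Rotation as R
def delta(p,yaw):
    s=r.get_state(); A=R.from_quat(s["tcp_rot"])
    B=R.from_euler("z",yaw)*R.from_euler("x",np.pi)
    print("t%.1f"%s["t"],"rot",(A.inv()*B).as_rotvec().round(4),"d",A.inv().apply(np.array(p)-s["eef_pos"]).round(4))
if __name__=="__main__": a=[float(v) for v in sys.argv[1:]]; delta(a[:3],a[3])
E
python3 go.py 0.4424 0.0004 0.12 0.135
python3 - <<'E'
from h import *
c=r.capture("top"); print(world(c,[[155+381/4,140+25/4],[155+381/4,140+80/4],[387,215],[129,200]],[.14,0.0,.05,.05]).round(3))
E
```

```text
t0.3 rot [-4.000e-04  1.000e-04  2.898e-01] d [ 0.4032 -0.3929  0.1113]
[[ 0.716  0.029  0.14 ]
 [ 0.7    0.033  0.   ]
 [ 0.482 -0.485  0.05 ]
 [ 0.525  0.492  0.05 ]]
```

```bash
T='0 0 0.29 0.403 -0.393 0.111 1'; python3 drive.py '0 0 0.1 0.14 -0.136 0.038 1;0 0 0.1 0.14 -0.136 0.038 1;0 0 0.1 0.14 -0.136 0.038 1;0 0 0.1 0.14 -0.136 0.038 1;0 0 0.29 0.403 -0.393 0.111 1;0 0 0.29 0.403 -0.393 0.111 1;0 0 0.29 0.403 -0.393 0.111 1;0 0 0.29 0.403 -0.393 0.111 1;0 0 0.29 0.403 -0.393 0.111 1;0 0 0.29 0.403 -0.393 0.111 1'; python3 go.py 0.4424 0.0004 0.12 0.135
```

```text
t: 1.18
eef_pos: [0.3865, -0.1414, 0.1506]
tcp_rot: [0.998, 0.067, 0.0, 0.0]
ft_force: [1.2, -1.5, -0.4]
gripper_width: 0.997
finger_force: 0.0
t1.2 rot [ 0.0003 -0.0004 -0.0005] d [ 0.0744 -0.1331  0.0306]
```

```bash
python3 drive.py '0 0 0 0.0744 -0.1331 0.0306 1;0 0 0 0.0744 -0.1331 0.0306 1;0 0 0 0.0744 -0.1331 0.0306 1;0 0 0 0.0744 -0.1331 0.0306 1;0 0 0 0.0744 -0.1331 0.0306 1;0 0 0 0.0744 -0.1331 0.0306 1'; python3 go.py 0.4424 0.0004 0.029 0.135
python3 - <<'E'
from fit import *
C={"top":r.capture("top"),"side":r.capture("side")}
p=[.487,.0065,.135]; s=r.get_state()["eef_pos"]
def loop(P): return place(np.array(P),p)
b=[(0,255,0),loop([[0,-.028,.003],[.1,-.028,.003],[.1,.028,.003],[0,.028,.003],[0,-.028,.003]])],[(0,0,255),loop([[-.096,-.012,.06],[.004,-.012,.06],[.004,.012,.06],[-.096,.012,.06],[-.096,-.012,.06]])]
crop(C["side"],150,130,160,110,4.5,"grip",b)
E
```

```text
t: 1.68
eef_pos: [0.4421, 0.0, 0.1199]
tcp_rot: [0.998, 0.069, -0.0, -0.0]
ft_force: [0.5, -0.5, 1.3]
gripper_width: 1.006
finger_force: 0.0
t1.7 rot [-0.0002  0.0004  0.0029] d [ 0.0004 -0.0003  0.0909]
```

View pics/grip.png

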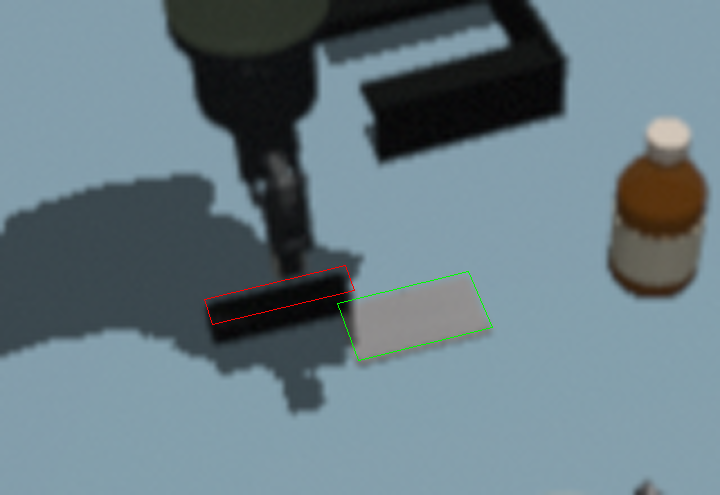

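The fitted outlines sit on the blade (338–492, 272–360) and the handle (205–355, 266–324), and the open gripper is above the handle. Descend and grip.

```bash
python3 drive.py '0 0 0 0 0 0.04 1;0 0 0 0 0 0.065 1;0 0 0 0 0 0.08 1;0 0 0 0 0 0.091 1;0 0 0 0 0 0.091 1;0 0 0 0 0 0.091 1' 60; python3 drive.py '0 0 0 0 0 0 0;0 0 0 0 0 0 0;0 0 0 0 0 0 0;0 0 0 0 0 0 0;0 0 0 0 0 0 0;0 0 0 0 0 0 0;0 0 0 0 0 0 0;0 0 0 0 0 0 0' 60
```

```text
t: 2.28
eef_pos: [0.4417, -0.0023, 0.0295]
tcp_rot: [0.998, 0.066, -0.0, 0.0]
ft_force: [0.1, 0.6, 0.3]
gripper_width: 1.002
finger_force: 0.0
t: 2.95
eef_pos: [0.442, -0.0013, 0.0295]
tcp_rot: [0.998, 0.067, 0.0, -0.0]
ft_force: [-2.0, -0.3, 7.1]
gripper_width: 0.272
finger_force: 61.6
```

```bash
python3 drive.py '0 0 0 0 0 -0.02 0;0 0 0 0 0 -0.06 0;0 0 0 0 0 -0.06 0;0 0 0 0 0 -0.06 0'; python3 go.py 0.3804 -0.1892 0.0895 -0.185
```

```text
t: 3.28
eef_pos: [0.4426, -0.0012, 0.0906]
tcp_rot: [0.998, 0.068, 0.001, 0.0]
ft_force: [-0.1, 0.1, -2.4]
gripper_width: 0.271
finger_force: 60.4
t3.3 rot [-2.000e-04 -2.700e-03  3.202e-01] d [-0.087   0.1779  0.0009]
```

```bash
python3 drive.py '0 0 0.05 -0.013 0.028 0 0;0 0 0.1 -0.03 0.06 0 0;0 0 0.16 -0.045 0.09 0 0;0 0 0.22 -0.06 0.12 0 0;0 0 0.28 -0.075 0.15 0 0;0 0 0.32 -0.087 0.178 0 0;0 0 0.32 -0.087 0.178 0 0;0 0 0.32 -0.087 0.178 0 0'; python3 go.py 0.3804 -0.1892 0.0295 -0.185
python3 - <<'E'
from fit import *
C={n:r.capture(n) for n in("top","side")}
bl=lambda h:((h[...,0]<25)|(h[...,0]>140))&(h[...,2]>100)
p0=[.3804+.045*np.cos(.185),-.1892-.045*np.sin(.185),-.185]
m=lambda p:[place(blade[0],[*p[:3],.0605])]
print(p0)
print(fit(C,bl,m,p0,.1,("top",),center=(.05,0,.06)))
print(fit(C,bl,lambda p:[place(blade[0],p)],p0+[.0605],.1,center=(.05,0,.06)))
crop(C["side"],170,180,160,120,5,"ins",[((0,255,0),place(np.array([[0,-.028,.003],[.1,-.028,.003],[.1,.028,.003],[0,.028,.003],[0,-.028,.003]]),p0+[.061]))])
E
```

```text
t: 3.95
eef_pos: [0.3788, -0.1906, 0.0884]
tcp_rot: [0.996, -0.094, -0.001, -0.0]
ft_force: [0.6, 0.9, -1.9]
gripper_width: 0.266
finger_force: 60.6
t4.0 rot [-0.0001  0.0013 -0.0033] d [ 0.0014 -0.0016  0.0589]
[np.float64(0.4246321312783604), np.float64(-0.19747759400876186), -0.185]
(array([ 0.47702409, -0.21535591,  0.10384303]), np.float64(0.5929551084526614))
(array([ 0.42422525, -0.19785108, -0.1831501 ,  0.05252355]), np.float64(0.4772273772291609))
```

View pics/ins.png

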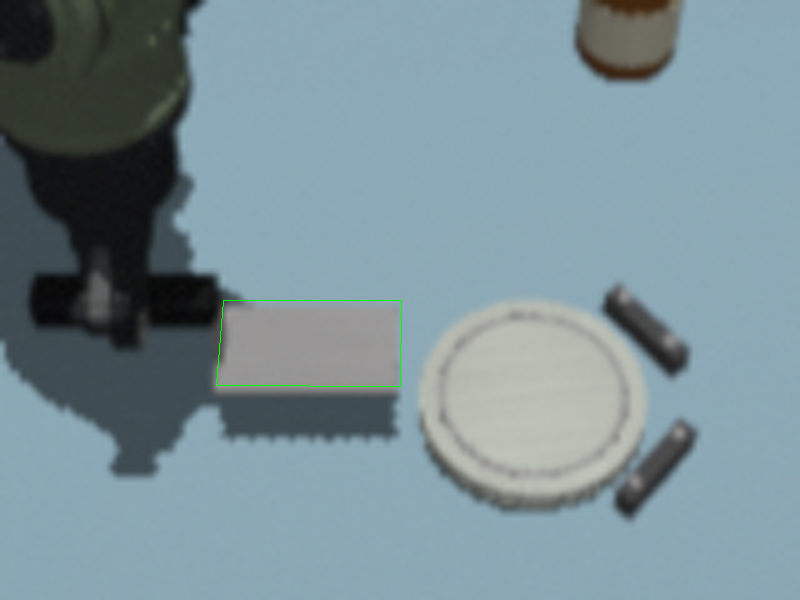

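The picture shows the level blade (217–401, 301–388) where predicted, in line with the dish (532,400) and the V bars at (645,328) and (655,470). Lower and check force.

```bash
python3 drive.py '0 0 0 0.001 -0.0015 0.03 0;0 0 0 0.001 -0.0015 0.05 0;0 0 0 0.001 -0.0015 0.058 0;0 0 0 0.001 -0.0015 0.059 0;0 0 0 0.001 -0.0015 0.0595 0;0 0 0 0.001 -0.0015 0.0595 0'; python3 drive.py '0 0 0 0 0 0 0;0 0 0 0 0 0 0'; python3 go.py 0.4944 -0.2105 0.0295 -0.185
```

```text
t: 4.55
eef_pos: [0.3812, -0.1878, 0.03]
tcp_rot: [0.996, -0.092, 0.0, -0.0]
ft_force: [0.1, 0.2, -2.0]
gripper_width: 0.272
finger_force: 61.1
t: 4.72
eef_pos: [0.3812, -0.1881, 0.0302]
tcp_rot: [0.996, -0.092, 0.0, 0.0]
ft_force: [-0.2, -0.2, -2.0]
gripper_width: 0.271
finger_force: 61.1
t4.7 rot [ 0.0001 -0.0006  0.0002] d [0.1154 0.0013 0.0007]
```

```bash
python3 drive.py '0 0 0 0 0 0.0007 0;0 0 0 0 0 0.0007 0;0 0 0 0 0 0.0007 0'; python3 drive.py '0 0 0 0 0.0005 0.0005 0;0 0 0 0 0.0005 0.0005 0;0 0 0 0 0.0005 0.0005 0'
```

```text
t: 4.97
eef_pos: [0.3809, -0.1881, 0.0291]
tcp_rot: [0.996, -0.092, 0.0, -0.0]
ft_force: [0.5, -0.1, -2.6]
gripper_width: 0.268
finger_force: 61.1
t: 5.22
eef_pos: [0.3808, -0.1885, 0.0286]
tcp_rot: [0.996, -0.092, -0.0, -0.0]
ft_force: [-0.3, 0.8, 2.1]
gripper_width: 0.27
finger_force: 61.8
```

```bash
python3 drive.py '0 0 0 0.008 0 0 0;0 0 0 0.016 0 0 0;0 0 0 0.024 0 0 0;0 0 0 0.032 0 0 0;0 0 0 0.04 0 0 0;0 0 0 0.046 0 0 0;0 0 0 0.052 0 0 0;0 0 0 0.058 0 0 0'; python3 drive.py '0 0 0 0.006 0 0 0;0 0 0 0.012 0 0 0;0 0 0 0.018 0 0 0;0 0 0 0.024 0 0 0;0 0 0 0.03 0 0 0;0 0 0 0.036 0 0 0;0 0 0 0.042 0 0 0;0 0 0 0.048 0 0 0;0 0 0 0.053 0 0 0;0 0 0 0.053 0 0 0'
python3 go.py 0.4944 -0.2105 0.0295 -0.185
python3 - <<'E'
from fit import *
C={n:r.capture(n) for n in("top","side")}
print("dish",fit(C,lambda h:(h[...,0]<80)&(h[...,2]>90),lambda p:[place(dish[0],[p[0],p[1],0,.003])],[.608,-.232],.1))
crop(C["side"],190,190,140,110,5,"ins2")
E
```

```text
t: 5.88
eef_pos: [0.4358, -0.1989, 0.0288]
tcp_rot: [0.996, -0.093, -0.002, -0.001]
ft_force: [-16.1, 3.1, 21.3]
gripper_width: 0.269
finger_force: 64.0
t: 6.72
eef_pos: [0.4867, -0.2087, 0.029]
tcp_rot: [0.996, -0.093, -0.004, -0.001]
ft_force: [-13.2, 2.5, 15.7]
gripper_width: 0.271
finger_force: 63.6
t6.7 rot [-0.0009  0.0071 -0.0014] d [ 0.0079  0.0003 -0.0006]
dish (array([ 0.61086139, -0.23062215]), np.float64(0.3616023313952723))
```

View pics/ins2.png

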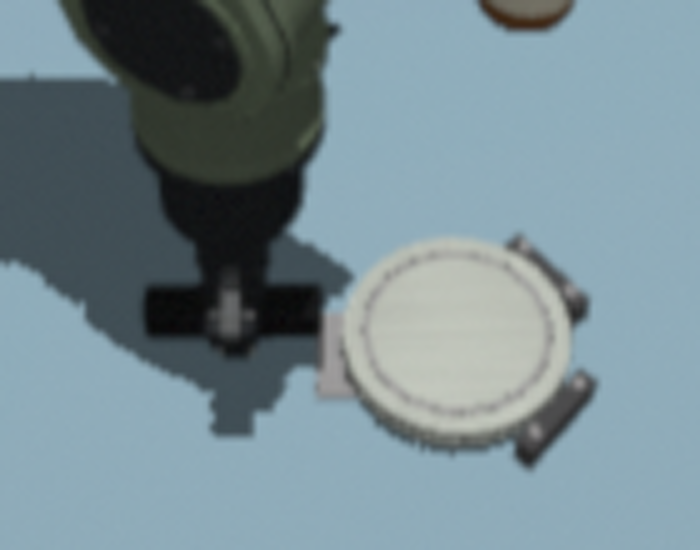

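The dish (455,338) now rests on the blade and against both bars, with about 10 mm of blade rear still visible at (330,360). Push 8 mm more, then lift slightly.

```bash
python3 drive.py '0 0 0 0.004 0 0 0;0 0 0 0.008 0 0 0;0 0 0 0.008 0 0 0'; python3 drive.py '0 0 0 0 0 -0.003 0;0 0 0 0 0 -0.008 0;0 0 0 0 0 -0.015 0;0 0 0 0 0 -0.025 0;0 0 0 0 0 -0.04 0;0 0 0 0 0 -0.055 0;0 0 0 0 0 -0.065 0;0 0 0 0 0 -0.07 0;0 0 0 0 0 -0.07 0;0 0 0 0 0 -0.07 0'
python3 - <<'E'
from fit import *
C={n:r.capture(n) for n in("top","side")}
dz=r.get_state()["eef_pos"][2]-.0286
print(dz,"dish",fit(C,lambda h:(h[...,0]<80)&(h[...,2]>90),lambda p:[place(dish[0],[p[0],p[1],0,dz+.003])],[.6,-.23],.1,center=(0,0,dz)))
crop(C["side"],190,140,140,130,4.5,"lift")
E
```

```text
t: 7.07
eef_pos: [0.4963, -0.2105, 0.0289]
tcp_rot: [0.996, -0.093, -0.002, -0.0]
ft_force: [-11.1, 2.3, 16.7]
gripper_width: 0.267
finger_force: 63.7
t: 7.9
eef_pos: [0.4978, -0.2104, 0.0984]
tcp_rot: [0.996, -0.092, -0.0, -0.0]
ft_force: [0.2, 0.1, -4.4]
gripper_width: 0.277
finger_force: 60.7
0.0693136918825391 dish (array([ 0.6111031 , -0.23126018]), np.float64(0.27766908648608385))
```

View pics/lift.png

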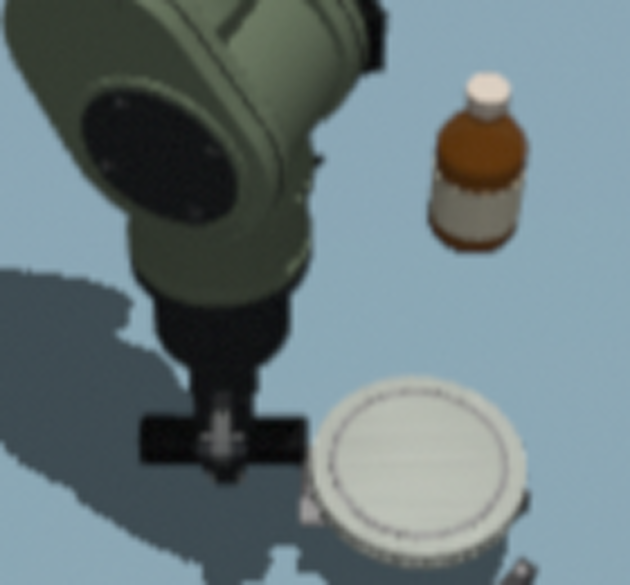

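The dish is lifted level on the blade at (418,465); the wrist force implies about 0.2 kg. Now carry it back and across, clear of the bottle.

```bash
python3 go.py 0.41 -0.14 0.114 -0.12
```

```text
t8.0 rot [-0.0003  0.001  -0.0652] d [-0.099 -0.053 -0.016]
```

```bash
python3 drive.py '0 0 -0.002 -0.003 -0.0016 -0.0005 0;0 0 -0.005 -0.008 -0.004 -0.001 0;0 0 -0.01 -0.016 -0.0086 -0.003 0;0 0 -0.017 -0.026 -0.014 -0.004 0;0 0 -0.026 -0.038 -0.02 -0.006 0;0 0 -0.034 -0.052 -0.028 -0.008 0;0 0 -0.043 -0.066 -0.035 -0.01 0;0 0 -0.052 -0.079 -0.042 -0.012 0;0 0 -0.059 -0.09 -0.048 -0.0145 0;0 0 -0.065 -0.099 -0.053 -0.016 0'; python3 go.py 0.41 0.0 0.114 0.02
```

```text
t: 8.83
eef_pos: [0.4091, -0.1394, 0.1148]
tcp_rot: [0.998, -0.06, -0.0, -0.0]
ft_force: [0.6, 0.6, -5.5]
gripper_width: 0.273
finger_force: 60.7
t8.8 rot [-0.0003  0.0005 -0.1393] d [-0.0157 -0.1385  0.0008]
```

```bash
python3 drive.py '0 0 -0.006 -0.001 -0.006 0 0;0 0 -0.016 -0.002 -0.016 0 0;0 0 -0.03 -0.0035 -0.03 0 0;0 0 -0.046 -0.005 -0.046 0 0;0 0 -0.062 -0.007 -0.062 0 0;0 0 -0.078 -0.009 -0.078 0 0;0 0 -0.094 -0.0105 -0.094 0 0;0 0 -0.11 -0.0125 -0.11 0 0;0 0 -0.125 -0.014 -0.126 0.001 0;0 0 -0.139 -0.016 -0.14 0.001 0'; python3 go.py 0.41 0.14 0.114 0.187
```

```text
t: 9.67
eef_pos: [0.4115, 0.0024, 0.1133]
tcp_rot: [1.0, 0.01, 0.0, -0.0]
ft_force: [-0.1, -1.3, -5.4]
gripper_width: 0.276
finger_force: 60.6
t9.7 rot [-0.0003 -0.0002 -0.1661] d [ 0.0014 -0.1376 -0.0007]
```

```bash
python3 drive.py '0 0 -0.018 0 -0.014 0 0;0 0 -0.036 0 -0.029 0 0;0 0 -0.054 0 -0.045 0 0;0 0 -0.072 0.001 -0.06 0 0;0 0 -0.09 0.001 -0.075 0 0;0 0 -0.108 0.001 -0.09 0 0;0 0 -0.126 0.001 -0.105 0 0;0 0 -0.144 0.001 -0.12 0 0;0 0 -0.158 0.001 -0.131 0 0;0 0 -0.166 0.001 -0.138 0 0'; python3 go.py 0.481 0.2447 0.114 0.187
```

```text
t: 10.5
eef_pos: [0.4095, 0.1406, 0.1133]
tcp_rot: [0.996, 0.094, 0.0, -0.0]
ft_force: [-0.0, 0.3, -4.7]
gripper_width: 0.272
finger_force: 60.6
t10.5 rot [-0.0005 -0.0001  0.0008] d [ 0.0897 -0.0889 -0.0006]
```

```bash
python3 drive.py '0 0 0 0.005 -0.005 0 0;0 0 0 0.014 -0.014 0 0;0 0 0 0.026 -0.026 0 0;0 0 0 0.039 -0.039 0 0;0 0 0 0.052 -0.052 0 0;0 0 0 0.065 -0.065 0 0;0 0 0 0.076 -0.076 0 0;0 0 0 0.085 -0.084 0 0;0 0 0 0.0897 -0.0885 0 0;0 0 0 0.0897 -0.0885 0 0'; python3 drive.py '0 0 0 0 0 0 0;0 0 0 0 0 0 0;0 0 0 0 0 0 0'; python3 go.py 0.481 0.2447 0.114 0.187
python3 - <<'E'
from fit import *
C={n:r.capture(n) for n in("top","side")}
z=r.get_state()["eef_pos"][2]-.0286+.003
for o in(("top",),("side",)): print("dish",fit(C,lambda h:(h[...,0]<80)&(h[...,2]>90),lambda p:[place(dish[0],[p[0],p[1],0,z])],[.595,.266],.09,o,center=(0,0,z)))
a=place(np.array([[-.079,-.073,.06],[.075,-.073,.06],[.075,.073,.06],[-.079,.073,.06]]),[.595,.2663,.188])
b=place(np.array([[-.079,-.038,.05],[.075,-.038,.05],[.075,.038,.05],[-.079,.038,.05]]),[.595,.2663,.188])
t,s=[(crop(C[n],*q,4,"x",[((0,0,255),a),((0,255,0),b)]),cv2.imread("pics/x.png"))[1] for n,q in(("top",(145,140,95,110)),("side",(190,70,95,110)))]
cv2.imwrite("pics/over.png",np.hstack([t,s]))
E
```

```text
t: 11.33
eef_pos: [0.4819, 0.2429, 0.1133]
tcp_rot: [0.996, 0.093, 0.0, -0.0]
ft_force: [-0.5, -0.0, -5.1]
gripper_width: 0.269
finger_force: 60.7
t: 11.58
eef_pos: [0.4813, 0.2415, 0.1136]
tcp_rot: [0.996, 0.092, -0.0, 0.0]
ft_force: [-0.2, -0.9, -4.8]
gripper_width: 0.267
finger_force: 60.6
t11.6 rot [ 0.      0.0004 -0.0031] d [ 0.0003 -0.0032 -0.0004]
dish (array([0.59601269, 0.26384354]), np.float64(0.33208782084157573))
dish (array([0.59502078, 0.26224596]), np.float64(0.147007631543714))
```

View pics/over.png

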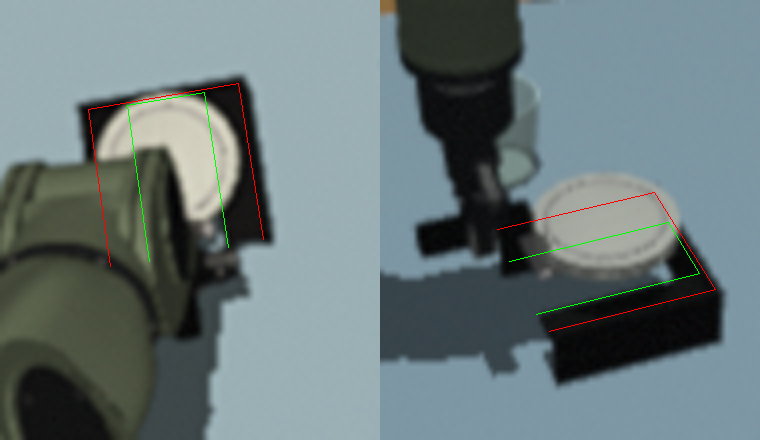

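The dish centre is at about (0.5955, 0.263), about 3 mm short of the seat in y (top tile (165,158), between the lip lines). Correct that, then lower gently.

```bash
python3 drive.py '0 0 -0.003 0 -0.0015 0 0;0 0 -0.003 0 -0.0033 0 0;0 0 -0.003 0 -0.0033 0.004 0;0 0 -0.003 0 -0.0033 0.010 0;0 0 -0.003 0 -0.0033 0.016 0;0 0 -0.003 0 -0.0033 0.022 0;0 0 -0.003 0 -0.0033 0.026 0;0 0 -0.003 0 -0.0033 0.028 0;0 0 -0.003 0 -0.0033 0.028 0'
python3 go.py 0.481 0.2447 0.114 0.187
python3 - <<'E'
from fit import *
C={n:r.capture(n) for n in("top","side")}
z=r.get_state()["eef_pos"][2]-.0286+.003
for o in(("top",),("side",)): print(z,"dish",fit(C,lambda h:(h[...,0]<80)&(h[...,2]>90),lambda p:[place(dish[0],[p[0],p[1],0,z])],[.595,.266],.09,o,center=(0,0,z)))
E
```

```text
t: 12.43
eef_pos: [0.4807, 0.2453, 0.085]
tcp_rot: [0.996, 0.094, -0.0, 0.0]
ft_force: [0.3, 0.2, -4.5]
gripper_width: 0.27
finger_force: 60.6
t12.4 rot [0.0002 0.0007 0.0006] d [ 0.0001  0.0006 -0.029 ]
0.06002355106104856 dish (array([0.59515869, 0.2673331 ]), np.float64(0.3120398326182531))
0.06002355106104856 dish (array([0.59511127, 0.26818587]), np.float64(0.12567368095842912))
```

```bash
python3 drive.py '0 0 0 0 0.001 0.003 0;0 0 0 0 0.001 0.006 0;0 0 0 0 0.001 0.008 0;0 0 0 0 0.001 0.010 0;0 0 0 0 0.001 0.012 0;0 0 0 0 0.001 0.014 0;0 0 0 0 0.001 0.017 0;0 0 0 0 0.001 0.020 0;0 0 0 0 0.001 0.020 0'; python3 drive.py '0 0 0 0 0 0.005 0;0 0 0 0 0 0.010 0;0 0 0 0 0 0.015 0;0 0 0 0 0 0.017 0;0 0 0 0 0 0.017 0'
python3 - <<'E'
from fit import *
C={n:r.capture(n) for n in("top","side")}
for o in(("top",),("side",)): print("dish",fit(C,lambda h:(h[...,0]<80)&(h[...,2]>90),lambda p:[place(dish[0],[p[0],p[1],0,.05])],[.595,.266],.09,o,center=(0,0,.05)))
E
python3 go.py 0.353 0.220 0.0486 0.187
```

```text
t: 13.28
eef_pos: [0.4809, 0.2443, 0.065]
tcp_rot: [0.996, 0.094, -0.0, 0.0]
ft_force: [-0.2, 0.2, -1.8]
gripper_width: 0.271
finger_force: 60.9
t: 13.7
eef_pos: [0.4808, 0.2443, 0.0479]
tcp_rot: [0.996, 0.094, -0.0, 0.0]
ft_force: [-0.2, 0.2, -2.4]
gripper_width: 0.275
finger_force: 61.0
dish (array([0.59601097, 0.26699086]), np.float64(0.2817601332593004))
dish (array([0.59470026, 0.26841688]), np.float64(0.09207879586599155))
t13.8 rot [-0.      0.0001  0.0007] d [-1.304e-01  1.000e-04 -1.000e-04]
```

The wrist now carries only the lifter, so the dish is on the ledges. Retreat straight back.

```bash
python3 drive.py '0 0 0 -0.005 0 0 0;0 0 0 -0.015 0 0 0;0 0 0 -0.03 0 0 0;0 0 0 -0.045 0 0 0;0 0 0 -0.06 0 0 0;0 0 0 -0.075 0 0 0;0 0 0 -0.09 0 0 0;0 0 0 -0.105 0 0 0;0 0 0 -0.12 0 0 0;0 0 0 -0.13 0 0 0'; python3 go.py 0.40 0.06 0.035 0.1
```

```text
t: 14.63
eef_pos: [0.352, 0.2198, 0.049]
tcp_rot: [0.996, 0.094, -0.0, 0.0]
ft_force: [0.0, -0.7, -2.5]
gripper_width: 0.272
finger_force: 61.0
t14.6 rot [0.0001 0.0002 0.0883] d [0.0173 0.166  0.014 ]
```

```bash
python3 drive.py '0 0 0 -0.005 0 -0.03 0;0 0 0 -0.005 0 -0.06 0;0 0 0.01 -0.005 0.02 -0.06 0;0 0 0.03 -0.003 0.05 -0.06 0;0 0 0.045 0 0.08 -0.06 0;0 0 0.06 0.004 0.11 -0.06 0;0 0 0.075 0.01 0.14 -0.06 0;0 0 0.088 0.017 0.16 -0.06 0;0 0 0.088 0.017 0.166 -0.06 0;0 0 0.088 0.017 0.166 -0.06 0'; python3 go.py 0.40 0.06 0.0288 0.1
```

```text
t: 15.47
eef_pos: [0.4012, 0.0589, 0.1088]
tcp_rot: [0.999, 0.049, 0.0, 0.0]
ft_force: [-0.8, 0.5, -3.3]
gripper_width: 0.272
finger_force: 61.0
t15.5 rot [ 0.0003 -0.0007 -0.0027] d [-0.0012 -0.0012  0.08  ]
```

```bash
python3 drive.py '0 0 0 0 0 0.03 0;0 0 0 0 0 0.06 0;0 0 0 0 0 0.072 0;0 0 0 0 0 0.077 0;0 0 0 0 0 0.079 0;0 0 0 0 0 0.080 0;0 0 0 0 0 0.080 0;0 0 0 0 0 0.080 0'
```

```text
t: 16.13
eef_pos: [0.4056, 0.0611, 0.0326]
tcp_rot: [0.999, 0.05, -0.003, 0.0]
ft_force: [1.0, -0.3, -1.9]
gripper_width: 0.269
finger_force: 60.9
```

Near the inner reach limit; shift outward 30 mm and down 4 mm.

```bash
python3 go.py 0.44 0.06 0.029 0.1; python3 drive.py '0 0 0 0.01 0 0 0;0 0 0 0.025 0 0 0;0 0 0 0.035 0 0 0;0 0 0 0.035 0 0 0;0 0 0 0.035 0 0 0';  python3 go.py 0.44 0.06 0.0288 0.1
```

```text
t16.1 rot [0.0005 0.0052 0.0003] d [0.0341 0.0046 0.0035]
t: 16.55
eef_pos: [0.4399, 0.0646, 0.0321]
tcp_rot: [0.999, 0.05, -0.003, 0.0]
ft_force: [-0.1, 1.2, -2.2]
gripper_width: 0.266
finger_force: 61.0
t16.6 rot [0.0003 0.0061 0.0002] d [-0.0004  0.0046  0.0033]
```

```bash
python3 drive.py '0 0.006 0 0 0 0.002 0;0 0.006 0 0 0 0.003 0;0 0.006 0 0 0 0.0035 0;0 0.006 0 0 0 0.0035 0;0 0.006 0 0 0 0.0035 0';  python3 go.py 0.44 0.06 0.0288 0.1
```

```text
t: 16.97
eef_pos: [0.4388, 0.0643, 0.0286]
tcp_rot: [0.999, 0.05, -0.001, -0.0]
ft_force: [-7.2, 0.2, 16.0]
gripper_width: 0.274
finger_force: 63.9
t17.0 rot [-0.0003  0.0022 -0.0004] d [ 0.0008  0.0044 -0.0002]
```

On the bench (16 N upward). Release, then raise.

```bash
python3 drive.py '0 0 0 0 0 -0.0005 1;0 0 0 0 0 -0.0005 1;0 0 0 0 0 -0.0005 1;0 0 0 0 0 -0.0005 1;0 0 0 0 0 -0.0005 1;0 0 0 0 0 -0.0005 1;0 0 0 0 0 -0.0005 1;0 0 0 0 0 -0.0005 1'; python3 drive.py '0 0 0 0 0 -0.01 1;0 0 0 0 0 -0.03 1;0 0 0 0 0 -0.06 1;0 0 0 0 0 -0.1 1;0 0 0 0 0 -0.14 1;0 0 0 0 0 -0.18 1;0 0 0 0 0 -0.18 1;0 0 0 0 0 -0.18 1'; python3 drive.py '0 0 0 -0.02 0.04 -0.01 1;0 0 0 -0.02 0.08 -0.01 1;0 0 0 -0.02 0.12 -0.01 1;0 0 0 -0.02 0.16 -0.01 1;0 0 0 -0.02 0.2 -0.01 1;0 0 0 -0.02 0.2 -0.01 1'
python3 - <<'E'
from fit import *
C={n:r.capture(n) for n in("top","side")}
for o in(("top",),("side",)): print("dish",fit(C,lambda h:(h[...,0]<80)&(h[...,2]>90),lambda p:[place(dish[0],[p[0],p[1],0,.05])],[.595,.266],.09,o,center=(0,0,.05)))
a=place(np.array([[-.079,-.073,.06],[.075,-.073,.06],[.075,.073,.06],[-.079,.073,.06]]),[.595,.2663,.188])
t,s=[(crop(C[n],*q,4,"x",[((0,0,255),a)]),cv2.imread("pics/x.png"))[1] for n,q in(("top",(150,130,100,120)),("side",(190,105,90,120)))]
cv2.imwrite("pics/end.png",np.hstack([t,s]))
E
```

```text
t: 17.63
eef_pos: [0.44, 0.0644, 0.0286]
tcp_rot: [0.999, 0.05, -0.0, 0.0]
ft_force: [0.1, 0.8, 0.1]
gripper_width: 1.0
finger_force: 0.0
t: 18.3
eef_pos: [0.4407, 0.0649, 0.2101]
tcp_rot: [0.999, 0.05, 0.001, -0.0]
ft_force: [-1.3, 0.3, -1.2]
gripper_width: 0.998
finger_force: 0.0
t: 18.8
eef_pos: [0.4394, -0.1442, 0.218]
tcp_rot: [0.999, 0.045, -0.001, 0.002]
ft_force: [1.0, -1.0, 1.3]
gripper_width: 1.0
finger_force: 0.0
dish (array([0.59450294, 0.26771128]), np.float64(0.024068389798904133))
dish (array([0.59410803, 0.26781901]), np.float64(0.06739903962414062))
```

View pics/end.png

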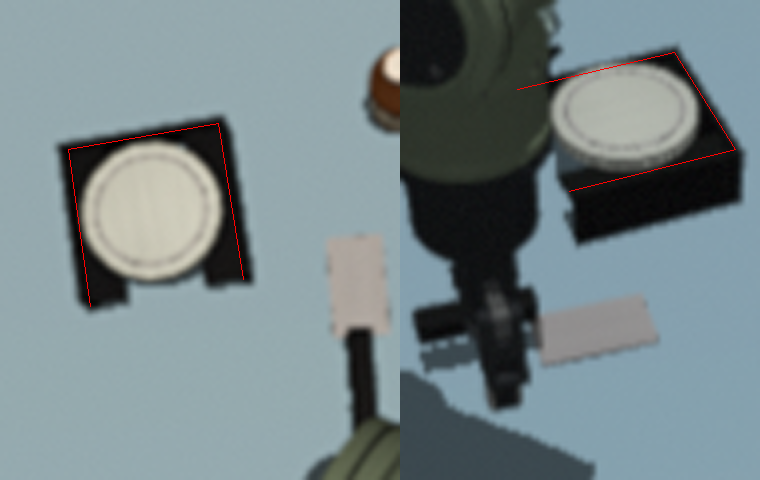

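The dish (150,210 in the top tile) sits level between the lips, about 2 mm from the fitted seat. The lifter lies flat on the bench at (357,320), clear of the stand, and the robot touches nothing.

```bash
python3 drive.py '0 0 0 0 0 0 1;0 0 0 0 0 0 1;0 0 0 0 0 0 1'; python3 -c "
from cell import r
print(r.close_job())"
```

```text
t: 19.15
eef_pos: [0.4403, -0.1354, 0.2185]
tcp_rot: [0.999, 0.051, -0.001, -0.0]
ft_force: [0.1, 0.4, -0.7]
gripper_width: 1.002
finger_force: 0.0
the job is handed in; nothing more can be done
None
```

I handed the job in at about 19 s (no verdict was returned): the dish rests level on both ledges about 2 mm from the seat's middle by the camera fit, the lifter lies flat and clear of the stand, and the arm never came near the bottle, beaker or box.

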